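# Find the full hinge carton by its weight and stand it in the row

## Task

Four closed cartons that look alike have been left lying on the bench; only one of them still holds its hinges, the other three are empty. Find the full one by its weight and stand it upright, label end up, in the free place of the row, over the paper card and square between its neighbours, setting it down without a bang. Leave the three empties on the open bench outside the row, and do not disturb the standing cartons or the tools and toy lying about.

Things in the scene. Friction and masses are not known exactly. Their poses are not given: they have to be found in the camera images.
- carton_a: closed cardboard carton, 56 x 56 x 130 mm, lying on its side. Origin at its centre (28 mm up while lying); own z axis along its length to the top end, which has a dark flap seam; a white label band (30 mm wide, centred 22 mm from the middle) is nearer the top. The top starts roughly towards the robot. Stiff, can be gripped anywhere. Empty about 0.1 kg, full about 0.5 kg
- carton_b: closed cardboard carton, 56 x 56 x 130 mm, lying on its side. Origin at its centre (28 mm up while lying); own z axis along its length to the top end, which has a dark flap seam; a white label band (30 mm wide, centred 22 mm from the middle) is nearer the top. The top starts roughly towards the robot. Stiff, can be gripped anywhere. Empty about 0.1 kg, full about 0.5 kg
- carton_c: closed cardboard carton, 56 x 56 x 130 mm, lying on its side. Origin at its centre (28 mm up while lying); own z axis along its length to the top end, which has a dark flap seam; a white label band (30 mm wide, centred 22 mm from the middle) is nearer the top. The top starts roughly towards the robot. Stiff, can be gripped anywhere. Empty about 0.1 kg, full about 0.5 kg
- carton_d: closed cardboard carton, 56 x 56 x 130 mm, lying on its side. Origin at its centre (28 mm up while lying); own z axis along its length to the top end, which has a dark flap seam; a white label band (30 mm wide, centred 22 mm from the middle) is nearer the top. The top starts roughly towards the robot. Stiff, can be gripped anywhere. Empty about 0.1 kg, full about 0.5 kg
- rack: low wooden row for cartons, fixed, 414 mm long (its y axis), 96 deep (x axis, away from the robot). Origin on the bench under its centre. Inside 390 x 72 mm, floor 10 mm above the bench; walls 12 mm thick, the front one (-x) up to 30 mm above the bench, the others 45. Four places at y = -142.5, -47.5, 47.5, 142.5 mm; three are taken, one is free
- card: white paper card, 50 x 50 mm, flat on the floor of the row, marking the free place; which of the four varies. Origin at its centre on the row's floor. It cannot be moved and has no height worth counting
- stock_1: full carton already standing upright in the row, same look and size (56 x 56 x 130 mm), loose, 0.45 kg. Origin at its centre, 75 mm above the bench; z axis up. About 34 mm of room between standing neighbours, about 134 mm across the free place
- stock_2: full carton already standing upright in the row, same look and size (56 x 56 x 130 mm), loose, 0.45 kg. Origin at its centre, 75 mm above the bench; z axis up. About 34 mm of room between standing neighbours, about 134 mm across the free place
- stock_3: full carton already standing upright in the row, same look and size (56 x 56 x 130 mm), loose, 0.45 kg. Origin at its centre, 75 mm above the bench; z axis up. About 34 mm of room between standing neighbours, about 134 mm across the free place
- screwdriver: screwdriver with a wooden handle, 170 mm long and about 30 mm thick, lying along its x axis among the cartons, tip to +x. Origin under its middle. Leave alone
- toy_horse: wooden toy horse standing on the bench, 120 mm long (x axis, head to +x), 18 mm wide, 84 mm high. Origin under its middle. Leave alone
- sanding_block: cork sanding block, 100 mm long (x axis), 40 mm wide, 32 mm high. Origin under its middle. Leave alone
Things that resemble listed ones, but are neither listed nor needed, are in the scene too. Leave any green look-alike of the carton_a alone. What is shaped like the carton_b but red is not meant.

How it is judged:
At the end, for the whole second after the job is handed in: The full carton (bearing on the row with over 2.5 N) stands at rest, top up within 0.12 rad, on the row's floor within 20 mm of the card's centre; the empties are on the bench, centres 65 mm before or 215 mm beside the row's centre; stock upright within 0.12 rad and 25 mm of its start (((angle between carton_a's own z axis and vertical below 0.12 rad and horizontal distance between carton_a and card below 0.02 m and z of carton_a in the frame of rack between 0.069 and 0.081 m and contact force between carton_a and rack above 2.5 N and linear speed of carton_a below 0.02 m/s and height (world z) of carton_b between 0.015 and 0.078 m and (x of carton_b in the frame of rack below -0.065 m or y of carton_b in the frame of rack above 0.215 m or y of carton_b in the frame of rack below -0.215 m) and height (world z) of carton_c between 0.015 and 0.078 m and (x of carton_c in the frame of rack below -0.065 m or y of carton_c in the frame of rack above 0.215 m or y of carton_c in the frame of rack below -0.215 m) and height (world z) of carton_d between 0.015 and 0.078 m and (x of carton_d in the frame of rack below -0.065 m or y of carton_d in the frame of rack above 0.215 m or y of carton_d in the frame of rack below -0.215 m)) or (angle between carton_b's own z axis and vertical below 0.12 rad and horizontal distance between carton_b and card below 0.02 m and z of carton_b in the frame of rack between 0.069 and 0.081 m and contact force between carton_b and rack above 2.5 N and linear speed of carton_b below 0.02 m/s and height (world z) of carton_a between 0.015 and 0.078 m and (x of carton_a in the frame of rack below -0.065 m or y of carton_a in the frame of rack above 0.215 m or y of carton_a in the frame of rack below -0.215 m) and height (world z) of carton_c between 0.015 and 0.078 m and (x of carton_c in the frame of rack below -0.065 m or y of carton_c in the frame of rack above 0.215 m or y of carton_c in the frame of rack below -0.215 m) and height (world z) of carton_d between 0.015 and 0.078 m and (x of carton_d in the frame of rack below -0.065 m or y of carton_d in the frame of rack above 0.215 m or y of carton_d in the frame of rack below -0.215 m)) or (angle between carton_c's own z axis and vertical below 0.12 rad and horizontal distance between carton_c and card below 0.02 m and z of carton_c in the frame of rack between 0.069 and 0.081 m and contact force between carton_c and rack above 2.5 N and linear speed of carton_c below 0.02 m/s and height (world z) of carton_a between 0.015 and 0.078 m and (x of carton_a in the frame of rack below -0.065 m or y of carton_a in the frame of rack above 0.215 m or y of carton_a in the frame of rack below -0.215 m) and height (world z) of carton_b between 0.015 and 0.078 m and (x of carton_b in the frame of rack below -0.065 m or y of carton_b in the frame of rack above 0.215 m or y of carton_b in the frame of rack below -0.215 m) and height (world z) of carton_d between 0.015 and 0.078 m and (x of carton_d in the frame of rack below -0.065 m or y of carton_d in the frame of rack above 0.215 m or y of carton_d in the frame of rack below -0.215 m)) or (angle between carton_d's own z axis and vertical below 0.12 rad and horizontal distance between carton_d and card below 0.02 m and z of carton_d in the frame of rack between 0.069 and 0.081 m and contact force between carton_d and rack above 2.5 N and linear speed of carton_d below 0.02 m/s and height (world z) of carton_a between 0.015 and 0.078 m and (x of carton_a in the frame of rack below -0.065 m or y of carton_a in the frame of rack above 0.215 m or y of carton_a in the frame of rack below -0.215 m) and height (world z) of carton_b between 0.015 and 0.078 m and (x of carton_b in the frame of rack below -0.065 m or y of carton_b in the frame of rack above 0.215 m or y of carton_b in the frame of rack below -0.215 m) and height (world z) of carton_c between 0.015 and 0.078 m and (x of carton_c in the frame of rack below -0.065 m or y of carton_c in the frame of rack above 0.215 m or y of carton_c in the frame of rack below -0.215 m))) and angle between each of stock_1, stock_2, stock_3's own z axis and vertical below 0.12 rad and distance of each of stock_1, stock_2, stock_3 from where it was at the start of the episode below 0.025 m); the robot touches nothing.
It fails at once if a standing stock carton is knocked over (tilted more than 0.4 rad) (angle between any of stock_1, stock_2, stock_3's own z axis and vertical above 0.4 rad).
It fails at once if the screwdriver, toy horse or sanding block is pushed more than 30 mm away (distance of any of screwdriver, toy_horse, sanding_block from where it was at the start of the episode above 0.03 m).
It fails at once if a carton is banged down on the row (more than 60 N) (contact force between any of carton_a, carton_b, carton_c, carton_d and rack above 60 N).
It also fails if it takes over 72 s, if anything falls off the work surface, if the arm or the gripper's body presses on something with over 40 N, if the wrist force passes 120 N, or if a joint passes its speed limit or range.

## Robot

A 6-joint arm with a two-finger parallel gripper is mounted at the origin on the work surface. World frame = base frame: x ahead of the robot, y to its left, z up, the work surface at z = 0. Lengths are in m, angles in rad, forces in N, time in s.
With the tool pointing down it reaches from about 0.3 to 0.775 m from the base axis. Payload 14.6 kg.
Tool frame: the origin (TCP) lies midway between the tips of the shut fingers; the grasp point (between the pads) lies 19 mm behind it (tcp_to_grasp is the distance from the TCP to the grasp point, in m); z points along the fingers, y is the line along which they close (so a half turn about z gives the same grasp; the last joint's range is limited). The gripper opens to 94 mm and grips with 3 to 60 N. Pads are 16 mm wide; open, the fingers measure 119 mm over their backs; the gripper's body (75 mm by 177 mm) begins 78 mm behind the grasp point.
Start: joints at [1.071, 0.3, 1.521, -0, 1.321, -0.067], TCP at [0.231, 0.499, 0.179] pointing down, gripper open.
Joint ranges: [-3.03, 3.03], [-0.79, 2.21], [0.23, 2.52], [-1.04, 4.18], [0, 3.07], [-2.55, 2.55]. Speed limits (rad/s): [2.22, 2.22, 2.57, 3.14, 3.14, 3.14].

## Interface

Orientations are given as [roll, pitch, yaw] about the fixed x, y, z axes, in that order (R = Rz(yaw) Ry(pitch) Rx(roll)).
In Python, from station import * gives the robot as it stands.
- The arm moves only by the tool send_rows, never from a script. Its argument "motion" is a list of rows, each a list of 3 entries, a list of its own where there are three numbers: the shift along the tool's x, y, z in units of 0.03 m (1.0 is 0.03 m), then the turn, a rotation vector about the tool's x, y, z in units of 0.12 rad (1.0 is 0.12 rad), then the opening, from -1 (shut) to 1 (fully open). In form: [[[x, y, z], [rx, ry, rz], grip], ...]. A call has 1 to 12 rows; each row shifts and turns the commanded pose from where the row before left it, along the tool's axes as they then stand; what a row does not reach is not made up. A row lasts 1/10 s, in which the tool goes at most 50 mm and 8.59 degrees, less where a joint would pass 70% of its speed; a pose out of reach is approached as far as the arm can. A call with a number of a shift or a turn outside -1 to 1 is refused whole. A call with a gripper value outside its range is refused whole. The fingers move at their own pace and stop on an object; "squeeze" is the grip in N (left out, the last holds). Time passes only in rows, so rows that do not move let the fingers close. It gives the time, the measured TCP pose, the force, the opening and the grip force at its end, in the units of the state.
- get_obs(): the state, without advancing time (a new reading comes with each control period).
- camera(name): name is "side" or "top" or "wrist"; returns a dict with "pixels" (384x512x3 uint8, red, green, blue), "depth" (384x512 float32, m along the optical axis (not along the pixel's ray), 0 where there is no reading), "fx", "fy", "cx", "cy" (pixels), "rvec" (rotation vector, rad) and "tvec" (3), from world to camera coordinates, as OpenCV has them. Camera axes: x right, y down, z forward; pixel columns grow to the right and rows downward; lengths in m; the calibration is good to about 2 mm. A picture is of the moment at which its call begins.
- hand_in(): hands the job in; it is judged then, once.
The state is a dict: "time_s": time; "qpos": joint angles; "joint_vel": joint speeds; "tau": joint torques, N m; "ee_pos": TCP position; "eef_rot": TCP orientation; "force": force on the tool from outside, world axes, zero at the start; "moment": the same for the moment, N m; "grip_width": finger opening in m; "grip_force": force on a finger pad.
Only numpy, scipy, OpenCV 4.12 (cv2) and the standard library are available. Lean on these libraries where they do the work, as an engineer would, in place of code of your own. Each camera call takes 0.05 s, during which the arm holds its last target. There are 200 camera calls.

## Working session

There is one attempt and no reset: what is moved stays moved. The work goes in short steps, Python scripts to look and compute and a tool call to move; the robot and the scene stay as the last step left them, time stands still between calls to the robot, and variables do not carry over. Pictures are saved under pics/ and viewed, at most 10 in all, crops included, and the job is handed in when it is done.

Besides the shell and the picture viewer there is one more tool, called after ">>>" as name(argument=value, ...), one argument or row to a line, values as JSON. send_rows: Moves the arm, as the interface text tells. Its arguments: {"type":"object","properties":{"motion":{"type":"array"},"squeeze":{"type":"number"}},"required":["motion"]}

```bash
ls; mkdir -p pics; cat > h.py <<'E'
from station import *
import numpy as np, cv2
def cloud(c):
    d=c["depth"]; v,u=np.mgrid[:d.shape[0],:d.shape[1]]
    P=np.stack([(u-c["cx"])/c["fx"]*d,(v-c["cy"])/c["fy"]*d,d],-1)
    R=cv2.Rodrigues(np.array(c["rvec"],float))[0]
    return (P-np.array(c["tvec"]).ravel())@R
def save(c,n): cv2.imwrite(n,c["pixels"][...,::-1])
E
python3 - <<'E'
from h import *
a=[]
for n in("top","side"):
    c=camera(n); np.save(n+".npy",c,allow_pickle=True); a.append(c["pixels"])
    P=cloud(c); print(n,c["tvec"],c["rvec"],c["fx"],P[200,250],P[::95,::127,:].round(2).tolist())
save({"pixels":a[0]},"pics/top.png"); save({"pixels":a[1]},"pics/side.png")
print(get_obs())
E
```

```text
pics
top [0.05391645 0.47696906 1.27855883] [ 2.14219894 -2.15944903  0.144071  ] 472.7613614211698 [0.48112843 0.05214005 0.00339106] [[[1.54, 1.22, -0.73], [1.52, 0.62, -0.72], [1.52, 0.03, -0.73], [1.53, -0.57, -0.74], [1.52, -1.17, -0.75]], [[1.05, 1.16, -0.68], [0.8, 0.41, 0.0], [0.79, 0.04, 0.0], [0.79, -0.33, 0.0], [0.79, -0.7, 0.0]], [[0.49, 0.67, 0.17], [0.51, 0.4, 0.0], [0.51, 0.04, 0.0], [0.51, -0.32, -0.0], [0.5, -0.68, 0.0]], [[0.27, 0.48, 0.52], [0.25, 0.4, 0.0], [0.24, 0.04, 0.0], [0.24, -0.31, -0.0], [0.24, -0.66, -0.0]], [[-0.0, 0.73, -0.0], [0.14, 0.23, 0.62], [0.06, 0.05, 0.29], [-0.01, -0.3, -0.0], [-0.02, -0.64, -0.0]]]
side [-0.48361762  0.09612782  1.17496665] [ 2.39840344 -0.0579562   0.0218789 ] 346.4476669318664 [ 4.79182542e-01  5.94971403e-02 -3.97497701e-04] [[[-0.07, 0.11, 0.65], [0.17, 0.26, 0.6], [0.56, 1.45, 0.19], [1.54, 1.98, -0.01], [1.53, 0.69, 0.43]], [[-0.16, 0.06, 0.44], [-0.22, 1.14, -0.23], [0.52, 0.6, 0.09], [1.54, 1.52, -0.52], [1.54, 0.43, 0.16]], [[-0.87, 0.6, -0.47], [0.11, -0.04, 0.17], [0.5, 0.11, -0.0], [1.37, 0.76, -0.76], [1.53, 0.1
[... 195 characters left out ...]
, -0.0], [1.53, -0.41, -0.66]]]
{'time_s': 0.1, 'qpos': array([ 1.07138194e+00,  3.00398051e-01,  1.52153322e+00, -2.28814640e-05,
        1.32071183e+00, -6.65935197e-02]), 'joint_vel': array([ 0.00011941, -0.00157929, -0.00113714,  0.00150804,  0.00052487,
        0.00105615]), 'tau': array([ 1.90707637e-03, -5.32645547e+01, -3.53282762e+01,  7.09290197e-02,
        2.34800298e-02, -3.74457125e-05]), 'ee_pos': array([0.23056262, 0.49903967, 0.17864666]), 'eef_rot': array([-3.14054306e+00, -4.77868990e-05,  2.70877744e+00]), 'force': array([ 0.33467055, -0.24971426, -0.06209576]), 'moment': array([-0.00728967,  0.02242954,  0.03816168]), 'grip_force': 0.0, 'grip_width': 0.09394219034538355}
```

View pics/top.png

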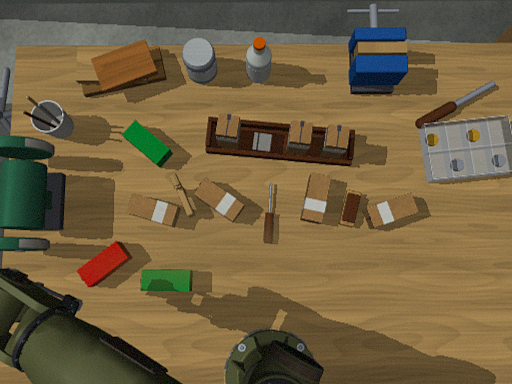

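View pics/side.png

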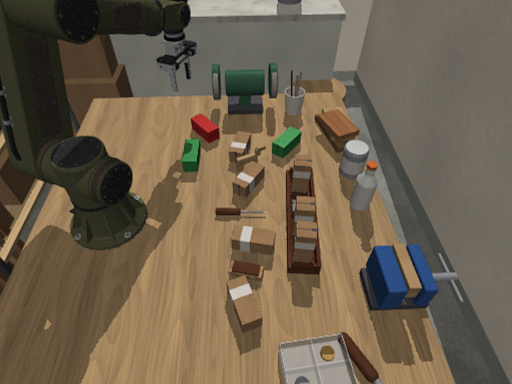

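The top view shows four cartons at about (152,209), (220,199), (316,197) and (392,210). The horse is at (180,193), the screwdriver at (270,210), the sanding block at (350,207), and the card at (262,141). The side view shows the same layout.

```bash
python3 - <<'E'
from h import *
c=np.load("top.npy",allow_pickle=True).item(); P=cloud(c); px=c["pixels"].astype(int); z=P[...,2]
R=cv2.Rodrigues(np.array(c["rvec"],float))[0];print("cam",-R.T@np.array(c["tvec"]))
def rect(m,name):
    q=P[m][:,:2]; (cx,cy),(w,h),a=cv2.minAreaRect((q*1000).astype(np.float32))
    if w<h: a+=90;w,h=h,w
    print(name,m.sum(),"c",round(cx,1),round(cy,1),"size",round(w),round(h),"ang",round(a,1),"z",np.median(P[m][:,2]).round(4)); 
def comp(m,u,v,r=4):
    n,l=cv2.connectedComponents(m.astype(np.uint8)); s=l[v-r:v+r,u-r:u+r]; s=s[s>0]; return l==np.bincount(s).argmax()
for n,u,v in(("L1",152,209),("L2",220,199),("L3",316,197),("L4",392,210)):
    m=comp((abs(z-.056)<.006),u,v); rect(m,n)
    w=m&(px.min(-1)>150); print("  label",P[w].mean(0).round(3),w.sum())
rect(comp(abs(z-.032)<.006,350,207),"block")
card=(px.min(-1)>130)&(abs(z-.010)<.006); card[:,:245]=0;card[:,280:]=0;card[:125]=0;card[160:]=0; rect(card,"card")
for i,(u,v) in enumerate(((228,128),(300,133),(337,137))):
    b=np.zeros_like(card);b[v-30:v+30,u-22:u+18]=1; rect(comp(b&(abs(z-.14)<.006),u,v,8),"stock")
b=np.zeros_like(card);b[110:172,200:362]=1
rect(b&(abs(z-.045)<.005),"rackwalls")
rect(b&(z>.006)&(z<.05),"rack")
b[:]=0;b[165:225,165:198]=1;m=b&(z>.012); rect(m,"horse"); print(z[m].max()); 
b[:]=0;b[180:246,258:282]=1;m=b&(z>.005)&(z<.04); rect(m,"screw"); print(z[m].max())
E
```

```text
cam [0.30082475 0.04905563 1.33124647]
L1 950 c 452.2 319.2 size 131 57 ang 72.8 z 0.0572
  label [0.446 0.298 0.057] 208
L2 933 c 478.8 137.8 size 131 57 ang 54.4 z 0.0576
  label [0.465 0.12  0.057] 198
L3 926 c 481.6 -128.2 size 130 57 ang 166.9 z 0.0576
  label [ 0.46  -0.123  0.058] 201
L4 948 c 445.4 -332.9 size 132 56 ang 108.5 z 0.0577
  label [ 0.437 -0.313  0.058] 200
block 409 c 455.1 -225.7 size 99 39 ang 165.4 z 0.0329
card 1 c 655.0 -6.4 size 0 0 ang 0.0 z 0.0156
stock 458 c 661.9 109.8 size 58 56 ang 170.6 z 0.1416
stock 452 c 641.7 -80.5 size 59 56 ang 171.4 z 0.1415
stock 460 c 628.7 -175.5 size 58 56 ang 170.1 z 0.1418
rackwalls 606 c 648.6 -31.8 size 414 93 ang 83.8 z 0.046
rack 3751 c 653.4 -37.1 size 465 181 ang 89.5 z 0.016
horse 633 c 401.0 194.3 size 318 154 ang 29.6 z 0.0583
1.3312464725440432
screw 484 c 443.9 -2.5 size 181 65 ang 179.1 z 0.0199
0.03290917363899409
```

```bash
cat >> h.py <<'E'
from scipy.linalg import expm,logm
from scipy.spatial.transform import Rotation as Ro
def rot(yang,tilt=0,):
    """closing axis y at world angle yang (deg), tool z down, then tilted about tool y by tilt (deg)"""
    a=np.radians(yang); y=np.array([np.cos(a),np.sin(a),0]); z=np.array([0,0,-1.]); x=np.cross(y,z)
    return np.stack([x,y,z],1)@Ro.from_rotvec([0,np.radians(tilt),0]).as_matrix()
def T(p,R): M=np.eye(4);M[:3,:3]=R;M[:3,3]=p;return M
def cur(): o=get_obs();return T(o["ee_pos"],Ro.from_euler("xyz",o["eef_rot"]).as_matrix())
def plan(A,B,n):
    Rl=np.linalg.inv(A)@B; S=expm(np.real(logm(Rl))/n); w=Ro.from_matrix(S[:3,:3]).as_rotvec()
    s=S[:3,3]/.03; w=w/.12; print(n,"x",np.round(s,3).tolist(),np.round(w,3).tolist(),"OVER" if max(abs(np.r_[s,w]))>1 or np.linalg.norm(w)>1.2 or np.linalg.norm(s)>1.6 else "")
    return B
E
python3 - <<'E'
from h import *
c=np.load("top.npy",allow_pickle=True).item(); px=c["pixels"].astype(int)
R=cv2.Rodrigues(np.array(c["rvec"],float))[0]; C=-R.T@np.array(c["tvec"])
m=np.zeros(px.shape[:2],bool); m[128:155,246:280]=1; m&=px.min(-1)>110
v,u=np.nonzero(m); d=np.stack([(u-c["cx"])/c["fx"],(v-c["cy"])/c["fy"],np.ones(len(u))],-1)@R
q=C+d*((.01-C[2])/d[:,2:]); print(cv2.minAreaRect((q[:,:2]*1000).astype(np.float32)),q.mean(0),m.sum(), u.min(),u.max(),v.min(),v.max())
A=cur(); B=plan(A,T([.452,.319,.15],rot(-17.2)),12); plan(B,T([.452,.319,.012],rot(-17.2)),5)
E
```

```text
((649.519775390625, 17.595836639404297), (47.49079132080078, 46.13494110107422), 81.58382415771484) [0.64947314 0.0159843  0.01      ] 221 253 270 133 150
12 x [-0.793, 0.344, 0.079] [-0.001, 0.0, 0.999] 
5 x [-0.0, 0.0, 0.92] [0.0, 0.0, -0.0]
```

>>> send_rows(
  motion=[
    [[-0.793, 0.344, 0.079], [0, 0, 0.999], 0.8],
    [[-0.793, 0.344, 0.079], [0, 0, 0.999], 0.8],
    [[-0.793, 0.344, 0.079], [0, 0, 0.999], 0.8],
    [[-0.793, 0.344, 0.079], [0, 0, 0.999], 0.8],
    [[-0.793, 0.344, 0.079], [0, 0, 0.999], 0.8],
    [[-0.793, 0.344, 0.079], [0, 0, 0.999], 0.8],
    [[-0.793, 0.344, 0.079], [0, 0, 0.999], 0.8],
    [[-0.793, 0.344, 0.079], [0, 0, 0.999], 0.8],
    [[-0.793, 0.344, 0.079], [0, 0, 0.999], 0.8],
    [[-0.793, 0.344, 0.079], [0, 0, 0.999], 0.8],
    [[-0.793, 0.344, 0.079], [0, 0, 0.999], 0.8],
    [[-0.793, 0.344, 0.079], [0, 0, 0.999], 0.8],
  ],
  squeeze=20,
)

```text
time_s: 1.3
ee_pos: [0.4522, 0.3182, 0.1502]
eef_rot: [-3.141, 0.001, 1.265]
force: [-0.1, 0.2, 0.7]
grip_width: 0.0848
grip_force: 0.0
```

```bash
python3 - <<'E'
from h import *
o=get_obs(); print(o["ee_pos"],o["eef_rot"],o["qpos"],o["force"])
plan(cur(),T([.452,.319,.012],rot(-17.2)),6)
E
```

```text
[0.45221666 0.31819594 0.15018778] [-3.14114287e+00  6.01145000e-04  1.26518296e+00] [ 5.46953307e-01  3.31681187e-01  1.54837225e+00 -5.97316955e-05
  1.26228784e+00  8.52584962e-01] [-0.14439523  0.24898443  0.65451032]
6 x [0.004, -0.002, 0.768] [-0.001, 0.001, -0.008]
```

>>> send_rows(
  motion=[
    [[0, 0, 0.92], [0, 0, 0], 0.8],
    [[0, 0, 0.92], [0, 0, 0], 0.8],
    [[0, 0, 0.92], [0, 0, 0], 0.8],
    [[0, 0, 0.92], [0, 0, 0], 0.8],
    [[0, 0, 0.92], [0, 0, 0], 0.8],
    [[0, 0, 0], [0, 0, 0], -1],
    [[0, 0, 0], [0, 0, 0], -1],
    [[0, 0, 0], [0, 0, 0], -1],
    [[0, 0, 0], [0, 0, 0], -1],
    [[0, 0, -0.6], [0, 0, 0], -1],
    [[0, 0, -0.6], [0, 0, 0], -1],
    [[0, 0, 0], [0, 0, 0], -1],
  ],
  squeeze=20,
)

```text
time_s: 2.5
ee_pos: [0.453, 0.32, 0.0511]
eef_rot: [3.139, -0.003, 1.27]
force: [0.5, 0.7, -4.6]
grip_width: 0.0557
grip_force: 20.0
```

```bash
python3 - <<'E'
from h import *
o=get_obs(); print(o["ee_pos"],o["force"],o["moment"],o["grip_width"],o["grip_force"],o["time_s"],o["qpos"])
A=T([.452,.318,.15],rot(-17.2));m=T([.465,.23,.15],rot(-26))
plan(A,T([.4788,.1378,.15],rot(-35.6)),7)
E
```

```text
[0.45297228 0.31995517 0.0511197 ] [ 0.45265752  0.74340676 -4.61133991] [-0.03570667  0.07592819  0.03739089] 0.05570076637941422 19.992846250534058 2.5 [ 5.48958825e-01  4.45587149e-01  1.64000203e+00 -6.60056545e-05
  1.05203184e+00  8.49480174e-01]
7 x [-0.726, 0.481, 0.0] [0.0, 0.0, 0.382]
```

>>> send_rows(
  motion=[
    [[0, 0, 0], [0, 0, 0], -1],
    [[0, 0, 0], [0, 0, 0], -1],
    [[0, 0, 0], [0, 0, 0], -1],
    [[0, 0, 0], [0, 0, 0], -1],
  ],
)

```text
time_s: 2.9
ee_pos: [0.4517, 0.3191, 0.0481]
eef_rot: [-3.141, 0.001, 1.27]
force: [0.1, -0.1, -4.5]
grip_width: 0.0558
grip_force: 20.0
```

```bash
cat > p.py <<'E'
from h import *
a=-53.8; X=np.array([np.cos(np.radians(36.2)),np.sin(np.radians(36.2)),0]); c=np.array([.43,.36,0]); Z=np.array([0,0,1])
def tcp(g,t): R=rot(a,t); return T(g+.019*R[:,2],R)
E
python3 - <<'E'
from p import *
B=plan(cur(),T(c+.048*Z,rot(a)),7); B=plan(B,T(c+.0125*Z,rot(a)),4)
B=plan(B,T(c+.11*Z,rot(a)),4)
H=tcp(c-.03*X+.03*Z-.09*rot(a,45)[:,2],45); B=plan(B,H,8); B=plan(B,tcp(c-.03*X+.03*Z,45),5)
E
```

```text
7 x [0.109, -0.196, 0.0] [-0.0, 0.001, 0.76] 
4 x [0.0, 0.0, 0.296] [0.0, 0.0, 0.0] 
4 x [0.0, 0.0, -0.813] [0.0, 0.0, 0.0] 
8 x [-0.366, 0.0, 0.004] [-0.0, 0.818, 0.0] 
5 x [0.0, 0.0, 0.6] [-0.0, 0.0, -0.0]
```

>>> send_rows(
  motion=[
    [[0.109, -0.196, 0], [0, 0, 0.76], -1],
    [[0.109, -0.196, 0], [0, 0, 0.76], -1],
    [[0.109, -0.196, 0], [0, 0, 0.76], -1],
    [[0.109, -0.196, 0], [0, 0, 0.76], -1],
    [[0.109, -0.196, 0], [0, 0, 0.76], -1],
    [[0.109, -0.196, 0], [0, 0, 0.76], -1],
    [[0.109, -0.196, 0], [0, 0, 0.76], -1],
    [[0, 0, 0.296], [0, 0, 0], -1],
    [[0, 0, 0.296], [0, 0, 0], -1],
    [[0, 0, 0.296], [0, 0, 0], -1],
    [[0, 0, 0.28], [0, 0, 0], -1],
    [[0, 0, 0], [0, 0, 0], -1],
  ],
)

```text
time_s: 4.1
ee_pos: [0.4301, 0.3599, 0.0127]
eef_rot: [3.142, 0.001, 0.632]
force: [-0.0, 0.7, -5.2]
grip_width: 0.0561
grip_force: 20.0
```

>>> send_rows(
  motion=[
    [[0, 0, 0], [0, 0, 0], 0.8],
    [[0, 0, 0], [0, 0, 0], 0.8],
    [[0, 0, 0], [0, 0, 0], 0.8],
    [[0, 0, -0.813], [0, 0, 0], 0.8],
    [[0, 0, -0.813], [0, 0, 0], 0.8],
    [[0, 0, -0.813], [0, 0, 0], 0.8],
    [[0, 0, -0.813], [0, 0, 0], 0.8],
  ],
)

```text
time_s: 4.8
ee_pos: [0.4302, 0.3602, 0.1125]
eef_rot: [-3.142, -0.001, 0.632]
force: [0.7, -0.1, -0.2]
grip_width: 0.0845
grip_force: 0.0
```

>>> send_rows(
  motion=[
    [[-0.366, 0, 0.004], [0, 0.818, 0], 0.8],
    [[-0.366, 0, 0.004], [0, 0.818, 0], 0.8],
    [[-0.366, 0, 0.004], [0, 0.818, 0], 0.8],
    [[-0.366, 0, 0.004], [0, 0.818, 0], 0.8],
    [[-0.366, 0, 0.004], [0, 0.818, 0], 0.8],
    [[-0.366, 0, 0.004], [0, 0.818, 0], 0.8],
    [[-0.366, 0, 0.004], [0, 0.818, 0], 0.8],
    [[-0.366, 0, 0.004], [0, 0.818, 0], 0.8],
    [[0, 0, 0], [0, 0, 0], 0.8],
  ],
)

```text
time_s: 5.7
ee_pos: [0.3613, 0.3099, 0.0832]
eef_rot: [3.141, -0.769, 0.632]
force: [-0.3, 0.0, -0.3]
grip_width: 0.0843
grip_force: 0.0
```

```bash
python3 - <<'E'
from p import *
o=get_obs(); print(o["ee_pos"],o["qpos"],o["grip_width"],o["time_s"])
H=tcp(c-.03*X+.03*Z-.09*rot(a,45)[:,2],45); print(H[:3,3])
cm=camera("top"); P=cloud(cm); z=P[...,2]
m=(abs(z-.057)<.005)&(np.hypot(P[...,0]-.43,P[...,1]-.36)<.1); q=P[m]; print(m.sum(),cv2.minAreaRect((q[:,:2]*1000).astype(np.float32)))
b=np.hstack([cm["pixels"],camera("side")["pixels"]])[:,:,::-1]; cv2.imwrite("pics/a.png",cv2.resize(b,(800,300)))
E
```

```text
[0.36128771 0.30985724 0.08319993] [ 6.31943408e-01 -3.67180529e-02  2.40423756e+00  1.64039078e-04
  4.83079688e-03  1.57046062e+00] 0.08429524692165366 5.7
[0.36527809 0.31263072 0.08020458]
1020 ((411.108642578125, 386.841064453125), (131.44125366210938, 126.8434829711914), 36.69087600708008)
```

View pics/a.png

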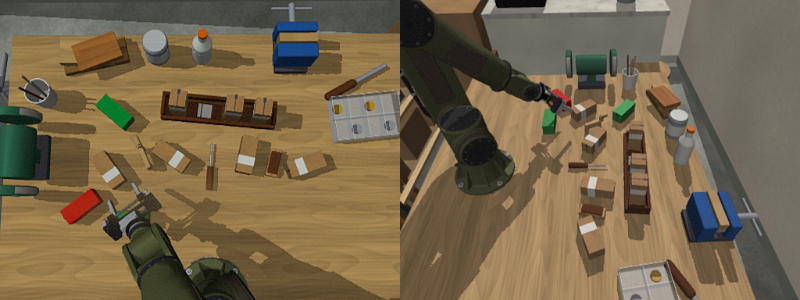

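The picture shows carton L1 lying free at about (110,170), label towards the robot, and the tool above it. q5 has reached its limit, so I'm using a smaller tilt (30°).

```bash
python3 - <<'E'
from p import *
g=c-.03*X+.03*Z
H=tcp(g-.07*rot(a,30)[:,2],30); B=plan(cur(),H,5); B=plan(B,tcp(g,30),5)
B=plan(B,tcp(g+.03*Z,30),3)
# upright: carton centre c2, grasp 30mm above centre and 2mm toward ... 
U=tcp(c+Z*(.065+.03+.03),-60); B=plan(B,U,15); B=plan(B,tcp(c+Z*(.065+.03-.001),-60),5)
E
```

```text
5 x [0.067, 0.0, 0.172] [0.0, -0.43, 0.0] 
5 x [0.0, 0.0, 0.467] [-0.0, -0.0, -0.0] 
3 x [0.167, 0.0, -0.289] [-0.0, -0.0, -0.0] 
15 x [-0.027, 0.0, -0.176] [0.0, -0.873, 0.0] 
5 x [0.179, 0.0, 0.103] [0.0, -0.0, 0.0]
```

>>> send_rows(
  motion=[
    [[0.067, 0, 0.172], [0, -0.43, 0], 0.8],
    [[0.067, 0, 0.172], [0, -0.43, 0], 0.8],
    [[0.067, 0, 0.172], [0, -0.43, 0], 0.8],
    [[0.067, 0, 0.172], [0, -0.43, 0], 0.8],
    [[0.067, 0, 0.172], [0, -0.43, 0], 0.8],
    [[0, 0, 0], [0, 0, 0], 0.8],
    [[0, 0, 0], [0, 0, 0], 0.8],
  ],
)

```text
time_s: 6.5
ee_pos: [0.3851, 0.3272, 0.0735]
eef_rot: [3.142, -0.524, 0.632]
force: [0.7, -0.1, 0.4]
grip_width: 0.0849
grip_force: 0.0
```

```bash
python3 - <<'E'
from p import *
o=get_obs(); print(o["ee_pos"],o["eef_rot"],o["qpos"],o["grip_width"],o["time_s"])
g=c-.03*X+.03*Z
B=plan(cur(),tcp(g,30),6)
B=plan(B,tcp(g+.06*Z,30),5)
U=tcp(c+Z*(.065+.03+.05),-60); A=B;B=plan(B,U,14)
S=expm(np.real(logm(np.linalg.inv(A)@U))/14); M=A; r=np.linalg.inv(tcp(g,30))
for i in range(15):
    K=M@r@np.c_[np.eye(4)[:,:3],np.r_[c+.028*Z,1]]; cz=K[2,3]; th=np.radians(90*i/14); print(round(cz-65e-3*np.sin(th)-.028*np.cos(th),3),end=" "); M=M@S
print(); plan(B,tcp(c+Z*(.065+.03-.001),-60),6)
E
```

```text
[0.38507221 0.32716183 0.07353139] [ 3.14156961 -0.52357617  0.63181097] [ 6.31773634e-01  7.89371031e-02  2.17249086e+00 -1.22099299e-05
  3.66588517e-01  1.57077539e+00] 0.08485667488709071 6.5
6 x [0.002, 0.0, 0.386] [0.0, 0.0, 0.0] 
5 x [0.2, 0.0, -0.346] [-0.0, -0.0, -0.0] 
14 x [-0.023, 0.0, -0.162] [0.0, -0.935, 0.0] 
0.06 0.054 0.049 0.045 0.041 0.039 0.037 0.035 0.035 0.035 0.037 0.039 0.042 0.046 0.05 
6 x [0.245, 0.0, 0.142] [0.0, -0.0, 0.0]
```

>>> send_rows(
  motion=[
    [[0, 0, 0.386], [0, 0, 0], 0.8],
    [[0, 0, 0.386], [0, 0, 0], 0.8],
    [[0, 0, 0.386], [0, 0, 0], 0.8],
    [[0, 0, 0.386], [0, 0, 0], 0.8],
    [[0, 0, 0.386], [0, 0, 0], 0.8],
    [[0, 0, 0.386], [0, 0, 0], 0.8],
    [[0, 0, 0], [0, 0, 0], -1],
    [[0, 0, 0], [0, 0, 0], -1],
    [[0, 0, 0], [0, 0, 0], -1],
    [[0, 0, 0], [0, 0, 0], -1],
    [[0, 0, 0], [0, 0, 0], -1],
  ],
  squeeze=55,
)

```text
time_s: 7.6
ee_pos: [0.4123, 0.3471, 0.0133]
eef_rot: [3.142, -0.522, 0.632]
force: [-3.7, -2.6, 7.8]
grip_width: 0.0555
grip_force: 55.0
```

>>> send_rows(
  motion=[
    [[0.2, 0, -0.346], [0, 0, 0], -1],
    [[0.2, 0, -0.346], [0, 0, 0], -1],
    [[0.2, 0, -0.346], [0, 0, 0], -1],
    [[0.2, 0, -0.346], [0, 0, 0], -1],
    [[0.2, 0, -0.346], [0, 0, 0], -1],
    [[0, 0, 0], [0, 0, 0], -1],
    [[0, 0, 0], [0, 0, 0], -1],
  ],
)

```text
time_s: 8.3
ee_pos: [0.4119, 0.3468, 0.0719]
eef_rot: [3.142, -0.519, 0.632]
force: [0.8, -0.6, -5.2]
grip_width: 0.0559
grip_force: 55.0
```

>>> send_rows(
  motion=[
    [[-0.023, 0, -0.162], [0, -0.935, 0], -1],
    [[-0.023, 0, -0.162], [0, -0.935, 0], -1],
    [[-0.023, 0, -0.162], [0, -0.935, 0], -1],
    [[-0.023, 0, -0.162], [0, -0.935, 0], -1],
    [[-0.023, 0, -0.162], [0, -0.935, 0], -1],
    [[-0.023, 0, -0.162], [0, -0.935, 0], -1],
    [[-0.023, 0, -0.162], [0, -0.935, 0], -1],
  ],
)

```text
time_s: 9.0
ee_pos: [0.4038, 0.3409, 0.1037]
eef_rot: [3.142, 0.269, 0.632]
force: [0.0, -0.1, -4.6]
grip_width: 0.0555
grip_force: 55.0
```

>>> send_rows(
  motion=[
    [[-0.023, 0, -0.162], [0, -0.935, 0], -1],
    [[-0.023, 0, -0.162], [0, -0.935, 0], -1],
    [[-0.023, 0, -0.162], [0, -0.935, 0], -1],
    [[-0.023, 0, -0.162], [0, -0.935, 0], -1],
    [[-0.023, 0, -0.162], [0, -0.935, 0], -1],
    [[-0.023, 0, -0.162], [0, -0.935, 0], -1],
    [[-0.023, 0, -0.162], [0, -0.935, 0], -1],
    [[0, 0, 0], [0, 0, 0], -1],
    [[0, 0, 0], [0, 0, 0], -1],
  ],
)

```text
time_s: 9.9
ee_pos: [0.4158, 0.3497, 0.1323]
eef_rot: [3.142, 1.048, 0.632]
force: [-0.2, 0.2, -4.2]
grip_width: 0.0554
grip_force: 55.0
```

```bash
python3 - <<'E'
from p import *
o=get_obs(); print(o["ee_pos"],o["eef_rot"],o["qpos"],o["force"],o["moment"],o["time_s"])
U=tcp(c+Z*(.065+.03+.05),-60); print(U[:3,3])
plan(cur(),U,3); plan(U,tcp(c+Z*(.065+.03-.001),-60),6)
b=np.hstack([camera("top")["pixels"],camera("side")["pixels"]])[:,:,::-1]; cv2.imwrite("pics/b.png",cv2.resize(b[:340,:],(800,266)))
E
```

```text
[0.41577674 0.34966772 0.13226653] [3.14157785 1.04837803 0.6318297 ] [ 6.31831135e-01  1.07527854e+00  7.26991961e-01 -1.98102595e-05
  2.38770018e+00  1.57078260e+00] [-0.18689414  0.24680997 -4.19152057] [ 0.75862506 -0.92972422 -0.00147238] 9.9
[0.41672189 0.35028189 0.1355    ]
3 x [-0.025, 0.001, -0.029] [0.0, 0.003, 0.0] 
6 x [0.245, 0.0, 0.142] [0.0, -0.0, 0.0]
```

View pics/b.png

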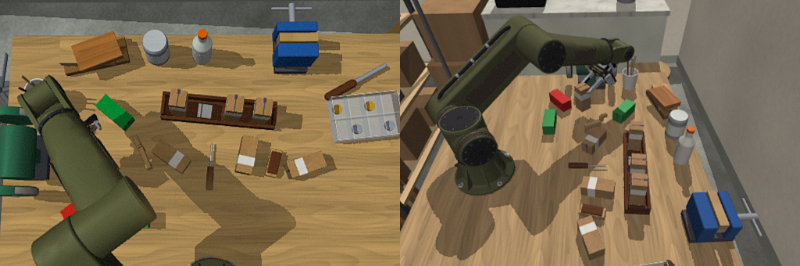

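The carton is now upright in the gripper. The arm's wrist is close to the pencil cup at about (630,78), so I'm checking clearance before lowering.

```bash
python3 - <<'E'
from p import *
t=np.load("top.npy",allow_pickle=True).item(); P=cloud(t)[95:140,20:78].reshape(-1,3); q=P[(P[:,2]>.03)&(P[:,2]<.3)]; print("cup",q.min(0),q.max(0),np.median(q,0))
s=camera("side");np.save("s2.npy",s,allow_pickle=True);Q=cloud(s)
Q=Q.reshape(-1,3); k=(Q[:,0]>.4)&(Q[:,0]<.85)&(Q[:,1]>.33)&(Q[:,1]<.7)&(Q[:,2]>.03); Q=Q[k]
for lo in np.arange(.03,.4,.04):
    w=Q[(Q[:,2]>=lo)&(Q[:,2]<lo+.04)]; r=w[:,:2]@X[:2]; l=w[:,:2]@[-X[1],X[0]]; n=abs(l-.045)<.11
    if n.sum(): print(round(lo,2),n.sum(),"r",r[n].min().round(3),r[n].max().round(3),"lat",l[n].min().round(3),l[n].max().round(3))
o=np.array([.64,.55]);print("cup r,lat",o@X[:2],o@[-X[1],X[0]])
E
```

```text
cup [0.61189174 0.55385907 0.03000212] [0.74646034 0.6452921  0.2007784 ] [0.69861534 0.6032107  0.0855986 ]
0.03 222 r 0.527 0.996 lat -0.065 0.153
0.07 331 r 0.526 0.964 lat 0.004 0.138
0.11 183 r 0.526 0.939 lat -0.006 0.142
0.15 446 r 0.527 0.942 lat -0.055 0.113
0.19 419 r 0.62 0.741 lat -0.058 0.111
0.23 312 r 0.639 0.834 lat -0.057 0.082
0.27 406 r 0.585 0.832 lat -0.031 0.079
0.31 567 r 0.596 0.821 lat -0.033 0.091
0.35 332 r 0.582 0.705 lat -0.031 0.066
0.39 164 r 0.522 0.617 lat -0.015 0.079
cup r,lat 0.8412877169629922 0.06584054440233882
```

```bash
python3 - <<'E'
from p import *
c=c-.07*X; B=plan(cur(),tcp(c+Z*.145,-60),5); B=plan(B,tcp(c+Z*(.096),-60),6); plan(B,tcp(c+Z*.096-.1*rot(a,-60)[:,2],-60),5)
E
```

```text
5 x [-0.23, 0.001, 0.399] [0.0, -0.003, 0.0] 
6 x [0.236, 0.0, 0.136] [0.0, -0.0, 0.0] 
5 x [0.0, 0.0, -0.667] [0.0, -0.0, 0.0]
```

>>> send_rows(
  motion=[
    [[-0.23, 0, 0.4], [0, 0, 0], -1],
    [[-0.23, 0, 0.4], [0, 0, 0], -1],
    [[-0.23, 0, 0.4], [0, 0, 0], -1],
    [[-0.23, 0, 0.4], [0, 0, 0], -1],
    [[-0.23, 0, 0.4], [0, 0, 0], -1],
    [[0.236, 0, 0.136], [0, 0, 0], -1],
    [[0.236, 0, 0.136], [0, 0, 0], -1],
    [[0.236, 0, 0.136], [0, 0, 0], -1],
    [[0.236, 0, 0.136], [0, 0, 0], -1],
    [[0.17, 0, 0.1], [0, 0, 0], -1],
    [[0, 0, 0], [0, 0, 0], -1],
    [[0, 0, 0], [0, 0, 0], -1],
  ],
)

```text
time_s: 11.25
ee_pos: [0.3599, 0.3087, 0.0958]
eef_rot: [3.142, 1.05, 0.632]
force: [0.2, 0.8, -4.9]
grip_width: 0.0555
grip_force: 55.0
```

>>> send_rows(
  motion=[
    [[0.1, 0, 0.058], [0, 0, 0], -1],
    [[0.1, 0, 0.058], [0, 0, 0], -1],
    [[0, 0, 0], [0, 0, 0], -1],
    [[0, 0, 0], [0, 0, 0], -1],
  ],
)

```text
time_s: 11.65
ee_pos: [0.3598, 0.3087, 0.0889]
eef_rot: [3.141, 1.05, 0.632]
force: [-0.0, -0.6, -5.4]
grip_width: 0.0558
grip_force: 55.0
```

```bash
python3 - <<'E'
from p import *
o=get_obs(); print(o["ee_pos"],o["force"],o["qpos"],o["time_s"])
s=camera("side"); im=s["pixels"][60:200,140:320][:,:,::-1]; cv2.imwrite("pics/c.png",cv2.resize(im,None,fx=4,fy=4,interpolation=3))
E
```

```text
[0.35975204 0.30867516 0.08885605] [-0.03881141 -0.62938565 -5.38858748] [ 6.31852941e-01  9.49979688e-01  1.07071890e+00 -1.49748638e-05
  2.17121649e+00  1.57085947e+00] 11.65
```

View pics/c.png

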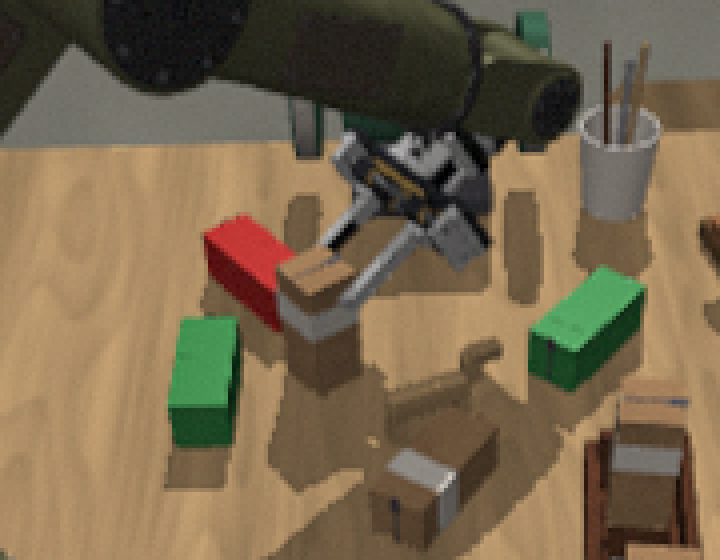

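The carton hangs upright with its label up, a few mm above the bench.

>>> send_rows(
  motion=[
    [[0.04, 0, 0.023], [0, 0, 0], -1],
    [[0.04, 0, 0.023], [0, 0, 0], -1],
    [[0.03, 0, 0.017], [0, 0, 0], -1],
    [[0, 0, 0], [0, 0, 0], -1],
    [[0, 0, 0], [0, 0, 0], -1],
  ],
)

```text
time_s: 12.2
ee_pos: [0.3599, 0.3089, 0.087]
eef_rot: [3.141, 1.05, 0.632]
force: [0.8, 1.8, 9.7]
grip_width: 0.0555
grip_force: 55.0
```

>>> send_rows(
  motion=[
    [[-0.04, 0, -0.023], [0, 0, 0], -0.2],
    [[0, 0, 0], [0, 0, 0], 0.5],
    [[0, 0, 0], [0, 0, 0], 0.8],
    [[0, 0, 0], [0, 0, 0], 0.8],
    [[0, 0, -0.333], [0, 0, 0], 0.8],
    [[0, 0, -0.6], [0, 0, 0], 0.8],
    [[0, 0, -0.8], [0, 0, 0], 0.8],
    [[0, 0, -0.8], [0, 0, 0], 0.8],
    [[0, 0, -0.8], [0, 0, 0], 0.8],
    [[0, 0, 0], [0, 0, 0], 0.8],
  ],
)

```text
time_s: 13.2
ee_pos: [0.4309, 0.3607, 0.1368]
eef_rot: [-3.142, 1.047, 0.632]
force: [-0.7, -0.3, -0.6]
grip_width: 0.0848
grip_force: 0.0
```

```bash
python3 - <<'E'
from p import *
c=c-.07*X
o=get_obs(); print(o["ee_pos"],o["time_s"])
B=plan(cur(),T(c+Z*.25,rot(a)),10)
B=plan(B,T(c+Z*.25,rot(a)),10)
s=camera("side"); P=cloud(s); z=P[...,2]
m=(abs(z-.131)<.006)&(np.hypot(P[...,0]-c[0],P[...,1]-c[1])<.06); q=P[m]; print(c,m.sum(),cv2.minAreaRect((q[:,:2]*1000).astype(np.float32)),np.median(q[:,2]))
E
```

```text
[0.43094844 0.3606706  0.13681356] 13.2
10 x [-0.423, -0.0, -0.196] [-0.0, 0.873, -0.0] 
10 x [-0.0, 0.0, 0.0] [0.0, 0.0, 0.0] 
[0.37351278 0.3186576  0.        ] 144 ((372.75537109375, 314.66546630859375), (57.82553482055664, 57.94930648803711), 35.023860931396484) 0.12780878156965375
```

>>> send_rows(
  motion=[
    [[-0.423, 0, -0.196], [0, 0.873, 0], 0.9],
    [[-0.423, 0, -0.196], [0, 0.873, 0], 0.9],
    [[-0.423, 0, -0.196], [0, 0.873, 0], 0.9],
    [[-0.423, 0, -0.196], [0, 0.873, 0], 0.9],
    [[-0.423, 0, -0.196], [0, 0.873, 0], 0.9],
    [[-0.423, 0, -0.196], [0, 0.873, 0], 0.9],
    [[-0.423, 0, -0.196], [0, 0.873, 0], 0.9],
    [[-0.423, 0, -0.196], [0, 0.873, 0], 0.9],
    [[-0.423, 0, -0.196], [0, 0.873, 0], 0.9],
    [[-0.423, 0, -0.196], [0, 0.873, 0], 0.9],
    [[0, 0, 0], [0, 0, 0], 0.9],
  ],
)

```text
time_s: 14.35
ee_pos: [0.3702, 0.3165, 0.2505]
eef_rot: [3.142, -0.003, 0.632]
force: [0.3, 0.8, -0.8]
grip_width: 0.0892
grip_force: 0.0
```

```bash
python3 - <<'E'
from p import *
c=c-.07*X
o=get_obs(); print(o["ee_pos"],o["eef_rot"],o["qpos"],o["time_s"],c)
B=plan(cur(),T(c+Z*.17,rot(36.2)),14)
b=np.hstack([camera("top")["pixels"],camera("side")["pixels"]])[:,:,::-1]; cv2.imwrite("pics/d.png",cv2.resize(b[:340,:],(800,266)))
t=camera("wrist"); P=cloud(t); z=P[...,2]; m=(abs(z-.130)<.008)&(np.hypot(P[...,0]-c[0],P[...,1]-c[1])<.06);q=P[m]
if m.sum()>50: print(m.sum(),cv2.minAreaRect((q[:,:2]*1000).astype(np.float32)),np.median(q[:,2]))
E
```

```text
[0.3702436  0.31654032 0.25054377] [ 3.14157637e+00 -2.99996763e-03  6.32189061e-01] [ 6.32163959e-01  1.08021724e-01  1.58567264e+00 -1.63412088e-05
  1.44489832e+00  1.57077328e+00] 14.35 [0.37351278 0.3186576  0.        ]
14 x [0.007, 0.007, 0.192] [0.001, -0.001, -0.935] 
2044 ((373.4888916015625, 318.6756286621094), (57.38260269165039, 55.910194396972656), 36.17594909667969) 0.12918316348205075
```

>>> send_rows(
  motion=[
    [[0.007, 0.007, 0.192], [0, 0, -0.935], 0.9],
    [[0.007, 0.007, 0.192], [0, 0, -0.935], 0.9],
    [[0.007, 0.007, 0.192], [0, 0, -0.935], 0.9],
    [[0.007, 0.007, 0.192], [0, 0, -0.935], 0.9],
    [[0.007, 0.007, 0.192], [0, 0, -0.935], 0.9],
    [[0.007, 0.007, 0.192], [0, 0, -0.935], 0.9],
    [[0.007, 0.007, 0.192], [0, 0, -0.935], 0.9],
  ],
)

```text
time_s: 15.2
ee_pos: [0.3746, 0.3184, 0.2075]
eef_rot: [-3.137, 0.004, 1.422]
force: [0.1, 0.5, -0.7]
grip_width: 0.0894
grip_force: 0.0
```

>>> send_rows(
  motion=[
    [[0.007, 0.007, 0.192], [0, 0, -0.935], 0.9],
    [[0.007, 0.007, 0.192], [0, 0, -0.935], 0.9],
    [[0.007, 0.007, 0.192], [0, 0, -0.935], 0.9],
    [[0.007, 0.007, 0.192], [0, 0, -0.935], 0.9],
    [[0.007, 0.007, 0.192], [0, 0, -0.935], 0.9],
    [[0.007, 0.007, 0.192], [0, 0, -0.935], 0.9],
    [[0.007, 0.007, 0.192], [0, 0, -0.935], 0.9],
    [[0, 0, 0], [0, 0, 0], 0.9],
    [[0, 0, 0], [0, 0, 0], 0.9],
  ],
)

```text
time_s: 16.1
ee_pos: [0.3757, 0.32, 0.1682]
eef_rot: [-3.137, 0.0, 2.199]
force: [-0.5, -0.0, -0.2]
grip_width: 0.0891
grip_force: 0.0
```

```bash
python3 - <<'E'
from p import *
c=c-.07*X
o=get_obs(); print(o["ee_pos"],o["eef_rot"],o["qpos"],o["time_s"])
B=plan(cur(),T(c+Z*.094,rot(36.2)),6)
B=plan(B,T(c+Z*.195,rot(36.2)),5)
k=np.array([.651,.016,0]); B=plan(B,T(k+Z*.195,rot(-6.6)),16)
E
```

```text
[0.37565297 0.31998897 0.1681501 ] [-3.13701208e+00  2.47428887e-05  2.19925168e+00] [ 6.31319620e-01  1.86647719e-01  1.68808002e+00 -1.21635206e-05
  1.27144554e+00  2.86794206e-03] 16.1
6 x [0.001, -0.013, 0.412] [-0.006, 0.0, -0.005] 
5 x [-0.0, 0.0, -0.673] [0.0, 0.0, 0.0] 
16 x [-0.784, 0.389, 0.0] [0.0, 0.0, 0.389]
```

>>> send_rows(
  motion=[
    [[0.001, -0.013, 0.412], [-0.006, 0, -0.005], 0.9],
    [[0.001, -0.013, 0.412], [-0.006, 0, -0.005], 0.9],
    [[0.001, -0.013, 0.412], [-0.006, 0, -0.005], 0.9],
    [[0.001, -0.013, 0.412], [-0.006, 0, -0.005], 0.9],
    [[0.001, -0.013, 0.412], [-0.006, 0, -0.005], 0.9],
    [[0.001, -0.013, 0.412], [-0.006, 0, -0.005], 0.9],
    [[0, 0, 0], [0, 0, 0], -1],
    [[0, 0, 0], [0, 0, 0], -1],
    [[0, 0, 0], [0, 0, 0], -1],
    [[0, 0, 0], [0, 0, 0], -1],
    [[0, 0, 0], [0, 0, 0], -1],
  ],
  squeeze=45,
)

```text
time_s: 17.2
ee_pos: [0.3737, 0.3188, 0.0952]
eef_rot: [3.139, 0.0, 2.206]
force: [-1.3, -1.2, 3.0]
grip_width: 0.0555
grip_force: 45.0
```

>>> send_rows(
  motion=[
    [[0, 0, -0.5], [0, 0, 0], -1],
    [[0, 0, -0.8], [0, 0, 0], -1],
    [[0, 0, -0.8], [0, 0, 0], -1],
    [[0, 0, -0.8], [0, 0, 0], -1],
    [[0, 0, -0.8], [0, 0, 0], -1],
    [[0, 0, -0.8], [0, 0, 0], -1],
    [[0, 0, -0.7], [0, 0, 0], -1],
    [[0, 0, 0], [0, 0, 0], -1],
  ],
)

```text
time_s: 18.0
ee_pos: [0.374, 0.319, 0.2528]
eef_rot: [3.136, 0.0, 2.206]
force: [-0.1, 0.4, -6.0]
grip_width: 0.055
grip_force: 45.0
```

```bash
python3 - <<'E'
from p import *
o=get_obs(); print(o["ee_pos"],o["eef_rot"],o["force"],o["time_s"])
k=np.array([.651,.016,0]); B=plan(cur(),T(k+Z*.25,rot(-6.6)),20); print(B[:3,3])
E
```

```text
[0.37396529 0.3190166  0.25279293] [3.13622734e+00 4.08411076e-05 2.20622024e+00] [-0.1367835   0.38680243 -5.95955905] 18.0
20 x [-0.627, 0.312, 0.005] [0.002, -0.001, 0.313] 
[0.651 0.016 0.25 ]
```

>>> send_rows(
  motion=[
    [[-0.627, 0.312, 0], [0.002, 0, 0.313], -1],
    [[-0.627, 0.312, 0], [0.002, 0, 0.313], -1],
    [[-0.627, 0.312, 0], [0.002, 0, 0.313], -1],
    [[-0.627, 0.312, 0], [0.002, 0, 0.313], -1],
    [[-0.627, 0.312, 0], [0.002, 0, 0.313], -1],
    [[-0.627, 0.312, 0], [0.002, 0, 0.313], -1],
    [[-0.627, 0.312, 0], [0.002, 0, 0.313], -1],
    [[-0.627, 0.312, 0], [0.002, 0, 0.313], -1],
    [[-0.627, 0.312, 0], [0.002, 0, 0.313], -1],
    [[-0.627, 0.312, 0], [0.002, 0, 0.313], -1],
  ],
)

```text
time_s: 19.0
ee_pos: [0.5408, 0.1927, 0.2487]
eef_rot: [-3.138, -0.0, 1.829]
force: [0.1, -0.5, -5.4]
grip_width: 0.0552
grip_force: 45.0
```

>>> send_rows(
  motion=[
    [[-0.627, 0.312, 0], [0.002, 0, 0.313], -1],
    [[-0.627, 0.312, 0], [0.002, 0, 0.313], -1],
    [[-0.627, 0.312, 0], [0.002, 0, 0.313], -1],
    [[-0.627, 0.312, 0], [0.002, 0, 0.313], -1],
    [[-0.627, 0.312, 0], [0.002, 0, 0.313], -1],
    [[-0.627, 0.312, 0], [0.002, 0, 0.313], -1],
    [[-0.627, 0.312, 0], [0.002, 0, 0.313], -1],
    [[-0.627, 0.312, 0], [0.002, 0, 0.313], -1],
    [[-0.627, 0.312, 0], [0.002, 0, 0.313], -1],
    [[-0.627, 0.312, 0], [0.002, 0, 0.313], -1],
    [[0, 0, 0], [0, 0, 0], -1],
    [[0, 0, 0], [0, 0, 0], -1],
  ],
)

```text
time_s: 20.2
ee_pos: [0.6501, 0.0152, 0.2494]
eef_rot: [-3.137, 0.001, 1.454]
force: [0.4, 0.5, -5.8]
grip_width: 0.0557
grip_force: 45.0
```

```bash
python3 - <<'E'
from p import *
o=get_obs(); print(o["ee_pos"],o["eef_rot"],o["force"],o["time_s"],o["qpos"])
k=np.array([.651,.016,0]); B=plan(cur(),T(k+Z*.17,rot(-6.6)),7); B=plan(B,T(k+Z*.112,rot(-6.6)),8)
t=camera("side");save({"pixels":cv2.resize(t["pixels"][60:290,130:400],None,fx=2.5,fy=2.5)},"pics/e.png")
E
```

```text
[0.65012351 0.01519458 0.24939332] [-3.13684862e+00  5.15807654e-04  1.45427517e+00] [ 0.37040571  0.53485108 -5.76019898] 20.2 [-3.28899577e-02  5.01095827e-01  1.08316729e+00 -1.17718152e-04
  1.56210008e+00  8.36337315e-02]
7 x [0.004, 0.005, 0.378] [-0.006, 0.001, -0.002] 
8 x [0.0, 0.0, 0.242] [0.0, 0.0, -0.0]
```

View pics/e.png

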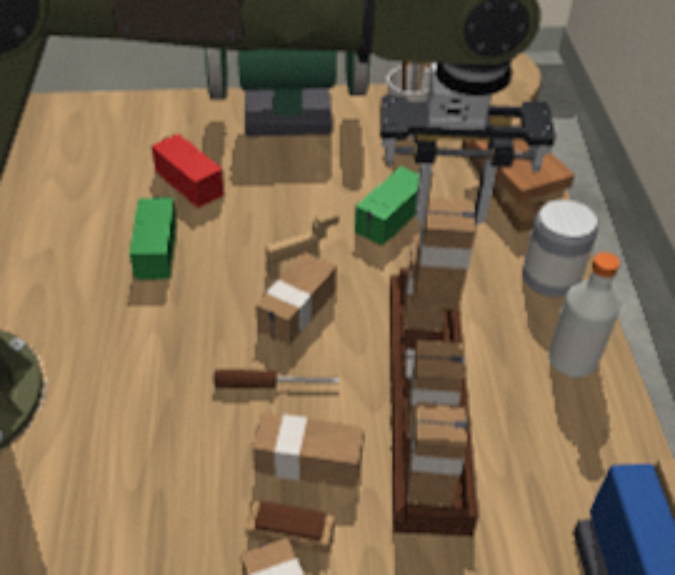

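The carton hangs upright over the free place, at about (445,270) in this crop. I'll lower it gently.

>>> send_rows(
  motion=[
    [[0.004, 0.005, 0.378], [-0.006, 0, 0], -1],
    [[0.004, 0.005, 0.378], [-0.006, 0, 0], -1],
    [[0.004, 0.005, 0.378], [-0.006, 0, 0], -1],
    [[0.004, 0.005, 0.378], [-0.006, 0, 0], -1],
    [[0.004, 0.005, 0.378], [-0.006, 0, 0], -1],
    [[0.004, 0.005, 0.378], [-0.006, 0, 0], -1],
    [[0.004, 0.005, 0.378], [-0.006, 0, 0], -1],
    [[0, 0, 0.4], [0, 0, 0], -1],
    [[0, 0, 0.4], [0, 0, 0], -1],
    [[0, 0, 0.4], [0, 0, 0], -1],
    [[0, 0, 0.4], [0, 0, 0], -1],
    [[0, 0, 0], [0, 0, 0], -1],
  ],
)

```text
time_s: 21.45
ee_pos: [0.6506, 0.0162, 0.121]
eef_rot: [-3.14, 0.001, 1.455]
force: [-1.0, 0.5, -6.1]
grip_width: 0.0557
grip_force: 45.0
```

>>> send_rows(
  motion=[
    [[0, 0, 0.1], [0, 0, 0], -1],
    [[0, 0, 0.1], [0, 0, 0], -1],
    [[0, 0, 0.1], [0, 0, 0], -1],
    [[0, 0, 0], [0, 0, 0], -1],
    [[0, 0, 0], [0, 0, 0], -1],
  ],
)

```text
time_s: 21.95
ee_pos: [0.6515, 0.0162, 0.1144]
eef_rot: [3.139, 0.001, 1.455]
force: [-0.3, 0.2, -4.7]
grip_width: 0.0555
grip_force: 45.0
```

>>> send_rows(
  motion=[
    [[0, 0, 0.06], [0, 0, 0], -1],
    [[0, 0, 0.06], [0, 0, 0], -1],
    [[0, 0, 0.05], [0, 0, 0], -1],
    [[0, 0, 0.04], [0, 0, 0], -1],
    [[0, 0, 0], [0, 0, 0], -1],
    [[0, 0, 0], [0, 0, 0], -1],
  ],
)

```text
time_s: 22.55
ee_pos: [0.6514, 0.0163, 0.1079]
eef_rot: [3.14, 0.001, 1.455]
force: [0.4, 0.8, -4.9]
grip_width: 0.0551
grip_force: 45.0
```

>>> send_rows(
  motion=[
    [[0, 0, 0.03], [0, 0, 0], -1],
    [[0, 0, 0.03], [0, 0, 0], -1],
    [[0, 0, 0.03], [0, 0, 0], -1],
    [[0, 0, 0], [0, 0, 0], -1],
    [[0, 0, 0], [0, 0, 0], -1],
  ],
)

```text
time_s: 23.05
ee_pos: [0.6515, 0.0162, 0.1053]
eef_rot: [3.14, 0.001, 1.455]
force: [0.2, 0.1, -5.5]
grip_width: 0.0555
grip_force: 45.0
```

>>> send_rows(
  motion=[
    [[0, 0, 0.03], [0, 0, 0], -1],
    [[0, 0, 0.02], [0, 0, 0], -1],
    [[0, 0, 0], [0, 0, 0], -1],
    [[0, 0, 0], [0, 0, 0], -1],
  ],
)

```text
time_s: 23.45
ee_pos: [0.6516, 0.0162, 0.1052]
eef_rot: [3.139, 0.001, 1.455]
force: [-5.8, -0.5, 7.5]
grip_width: 0.0554
grip_force: 45.1
```

Contact. I'll release and retreat upwards.

>>> send_rows(
  motion=[
    [[0, 0, -0.03], [0, 0, 0], -1],
    [[0, 0, 0], [0, 0, 0], 0.3],
    [[0, 0, 0], [0, 0, 0], 0.5],
    [[0, 0, 0], [0, 0, 0], 0.8],
    [[0, 0, 0], [0, 0, 0], 0.8],
    [[0, 0, -0.3], [0, 0, 0], 0.8],
    [[0, 0, -0.6], [0, 0, 0], 0.8],
    [[0, 0, -0.8], [0, 0, 0], 0.8],
    [[0, 0, -0.8], [0, 0, 0], 0.8],
    [[0, 0, -0.8], [0, 0, 0], 0.8],
    [[0, 0, -0.8], [0, 0, 0], 0.8],
    [[0, 0, 0], [0, 0, 0], 0.8],
  ],
)

```text
time_s: 24.65
ee_pos: [0.6523, 0.0163, 0.232]
eef_rot: [3.133, 0.0, 1.455]
force: [0.5, 0.1, 0.2]
grip_width: 0.0849
grip_force: 0.0
```

```bash
python3 - <<'E'
from p import *
o=get_obs(); print(o["ee_pos"],o["force"],o["time_s"])
t=camera("wrist"); P=cloud(t); z=P[...,2]
for k in((.651,.016),(.662,.110),(.642,-.080)):
    m=(abs(z-.140)<.006)&(np.hypot(P[...,0]-k[0],P[...,1]-k[1])<.045); q=P[m]
    if m.sum()>50: print(k,m.sum(),cv2.minAreaRect((q[:,:2]*1000).astype(np.float32)),np.median(q[:,2]),np.percentile(q[:,2],[5,95]))
s=camera("side");save({"pixels":cv2.resize(s["pixels"][60:290,130:400],None,fx=2.5,fy=2.5)},"pics/f.png")
E
```

```text
[0.65227245 0.0163212  0.23197366] [0.500715   0.12922534 0.21875323] 24.65
(0.651, 0.016) 2365 ((650.21435546875, 17.18959617614746), (55.137306213378906, 57.398529052734375), 83.26421356201172) 0.13919232677436064 [0.13790285 0.14043073]
(0.662, 0.11) 2996 ((660.8757934570312, 111.15699768066406), (56.045955657958984, 58.106971740722656), 80.98973846435547) 0.13919847318904366 [0.13792318 0.14043438]
(0.642, -0.08) 1689 ((641.2092895507812, -75.13505554199219), (49.44924545288086, 58.16884994506836), 82.86282348632812) 0.13920184093281487 [0.13784783 0.14037233]
```

View pics/f.png

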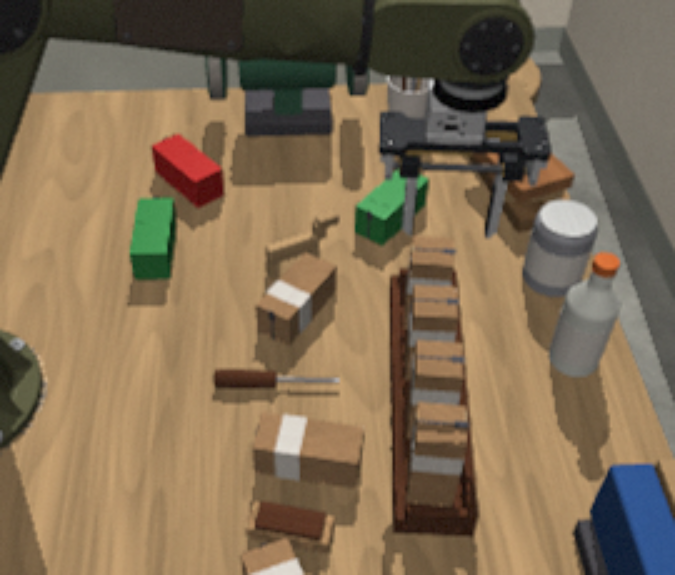

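The row now shows four standing cartons. The placed one is at (650,17) mm, level with the stock and over the card, and the robot is clear of everything.

```bash
python3 -c "
from station import *
print(hand_in())"
```

```text
the job is handed in; nothing more can be done
None
```

I handed the job in at about 24.8 s: the first carton I weighed was the full one (about 4.5–6 N on the wrist), so I stood it upright, label up, in the free place within about 2 mm of the card's measured centre; the three empties were never touched and I saw nothing else disturbed, but no verdict came back.

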